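Load the cell rack in order and probe its sprung contact

ROBOT

A 7-joint arm with a two-finger parallel gripper is mounted at the origin on the work surface. World frame = base frame: x ahead of the robot, y to its left, z up, the work surface at z = 0. Lengths are in m, angles in rad, forces in N, time in s.
With the tool pointing down it reaches from about 0.425 to 0.95 m from the base axis. Payload 4.7 kg.
Tool frame: the origin (TCP) lies midway between the tips of the shut fingers; the grasp point (between the pads) lies ctrl.pinch_z behind it (ctrl.pinch_z is the distance from the TCP to the grasp point, in m); z points along the fingers, y is the line along which they close (so a half turn about z gives the same grasp; the last joint's range is limited). The gripper opens to 87 mm and grips with 3 to 60 N. Pads are 19 mm wide; open, the fingers measure 117 mm over their backs; the gripper's body (75 mm by 190 mm) begins 51 mm behind the grasp point.
Start: joints at [1.201, 0.469, -0.049, 1.532, 0.024, 1.141, -0.082], TCP at [0.226, -0.636, 0.223] pointing down, gripper open.
Joint ranges: [-2.59, 2.59], [-0.33, 1.99], [-1.39, 1.29], [0.1, 2.45], [-1.04, 4.18], [0.21, 1.99], [-2.66, 2.66]. Speed limits (rad/s): [2.57, 2.57, 3.14, 3.14, 3.14, 3.14, 3.14].

INTERFACE

Orientations are given as [roll, pitch, yaw] about the fixed x, y, z axes, in that order (R = Rz(yaw) Ry(pitch) Rx(roll)).
In Python, from cell import ctrl gives the robot as it stands. The module is installed in compiled form; this text tells all that it offers.
- The arm moves only by the tool jog_arm, never from a script. Its arguments are lists of equal length, an entry for each row: "turn": the turn, a rotation vector about the tool's x, y, z in rad, a list of three; "dp": the shift along the tool's x, y, z in m, a list of three; "fingers": the closure, from 0 (fully open) to 1 (shut). A call has 1 to 12 rows; each row is the pose to reach, as a shift and turn from the pose commanded when the call began, along the tool's axes at that moment; what a row does not reach only later rows make up. A row lasts 1/10 s, in which the tool goes at most 50 mm and 8.59 degrees, less where a joint would pass 70% of its speed; a pose out of reach is approached as far as the arm can. A call with a gripper value outside its range is refused whole. The fingers move at their own pace and stop on an object; "newtons" is the grip in N (left out, the last holds). Time passes only in rows, so rows that repeat a pose let the fingers close. It gives the time, the measured TCP pose, the force, the opening and the grip force at its end, in the units of the state.
- ctrl.sense(): the state, without advancing time (a new reading comes with each control period).
- ctrl.snapshot(name): name is "scene" or "side" or "wrist"; returns the picture (384x512x3 uint8, red, green, blue); there is no depth.
- ctrl.get_calibration(name): a dict with "fx", "fy", "cx", "cy" (pixels), "world_from_camera" (4x4, takes a point from camera to world coordinates). Camera axes: x right, y up, looking along -z (the intrinsics and any distortion apply to the point x, -y, -z); pixel columns grow to the right and rows downward; lengths in m; the calibration is good to about 2 mm. A picture is of the moment at which its call begins: read the wrist's pose just before it. get_calibration takes no time and is no camera call; for the wrist camera it gives the pose at the moment of the call.
- ctrl.close_job(): hands the job in; it is judged then, once.
The state is a dict: "clock": time; "qpos": joint angles; "qd": joint speeds; "joint_efforts": joint torques, N m; "eef_pos": TCP position; "orientation": TCP orientation; "ft_force": force on the tool from outside, world axes, zero at the start; "wrist_torque": the same for the moment, N m; "width": opening from 0.0 (shut) to 1.0 (fully open); "gripper_force": force on a finger pad.
Only numpy, scipy, OpenCV 4.12 (cv2) and the standard library are available. Lean on these libraries where they do the work, as an engineer would, in place of code of your own. Each camera call takes 0.05 s, during which the arm holds its last target. There are 200 camera calls.

TASK

Load the two loose battery cells standing in the tray into the test rack, button up and without dropping them: first fill pocket 1 (one dot) and let go, then pocket 2 (two dots), each cell pushed fully home. Then take the test probe out of its stand and, holding it upright, press its point gently on the middle of the sprung brass contact next to pocket 3 until the contact has sunk about half of its 10 mm travel (about 4 N), and finish while still holding the probe there. Leave the cell in pocket 3 and everything else on the bench alone.

Things in the scene. Friction and masses are not known exactly. Their poses are not given: they have to be found in the camera images.
- rack: Fixed grey test rack 66 x 250 x 35 mm (x, y, z); origin: centre of underside. Pockets 1, 2, 3 at y = -60, 0, +60 mm: 30 mm round, 3 mm chamfer, 25 mm deep, floor 10 mm above the bench; one, two, three white dots beside them (x = -25 mm). At y = +108 mm, next to pocket 3, the sprung round brass contact; at y = -108 mm a fixed square steel terminal 16 x 14 mm, 8 mm high, not used.
- pocket1 (a point): Centre of the floor of pocket 1 (one dot), 10 mm above the bench, 25 mm below the rack's top. Axes as the rack's.
- pocket2 (a point): Centre of the floor of pocket 2 (two dots, the middle one). Axes as the rack's.
- pocket3 (a point): Centre of the floor of pocket 3 (three dots, beside the sprung contact). Axes as the rack's.
- pad_top (a point): Centre of the top face of the sprung brass contact, a flat disc 18 mm across with a 7 mm dark centre spot, in a dark 25 mm ring. The face stands 47 mm above the bench (12 mm above the rack's top) when free and sinks with the contact.
- plunger (a joint): Travel of the sprung contact, m: 0 = fully up, 0.010 = fully down against a hard stop. It starts to move at about 2 N and takes about 4 N half way and 6 N fully down (0.4 N per mm); springs back up when let go.
- cell_a: Loose upright battery cell: white cylinder 26 mm across, 62 mm high, with a 12 mm steel button on top (65 mm overall), about 90 g. Origin at the centre of its underside, z along its axis towards the button. Starts standing in the tray, its underside 5 mm above the bench.
- cell_b: The other loose cell, the same as cell_a in every way; either may go into either pocket.
- cell_c: A third such cell, already seated in pocket 3, to be left there; origin at the centre of its underside.
- tray: Shallow black tray 190 x 90 mm (x by y), walls 12 mm high, floor 5 mm thick, fixed. Origin at the centre of its underside. Cell_a, cell_b and the capacitor stand in a row along its x axis, 60 mm apart, in any order.
- capacitor: Bystander standing in the tray: dark can with a silver top, 25 mm across, only 35 mm high. Origin at the centre of its underside.
- stand: Fixed aluminium stand, 80 x 80 x 60 mm high, with a 23 mm vertical through hole in its centre. Origin at the centre of its underside.
- probe: Cordless test probe, 136 mm, about 80 g, upright in the stand. Origin at its point, z up the handle. Steel needle 6 mm across to 26 mm, cone to 40 mm, then round black handle 20 mm across; rubber collar 31 mm across at 52 to 58 mm rests on the stand's top (point 8 mm above the bench). Grip it at 58 to 132 mm. Lift it more than 55 mm to clear the stand.
- probe_tip (a point): The point of the probe's needle, 3 mm across.
- tape_roll: Bystander: roll of tape 76 mm across, 24 mm high, lying flat. Origin at the centre of its underside.
- flux_bottle: Bystander: small clear bottle 44 mm across, 110 mm high. Origin at the centre of its underside.
- screwdriver: Bystander: screwdriver lying on the bench just beyond the rack, about 200 mm long, along y. Origin under its middle.
- solder_spool: Bystander: spool 52 mm across, 38 mm high. Origin at the centre of its underside.
There are look-alikes about, which are no part of the job. What is shaped like the cell_b but orange is not meant. What is shaped like the cell_a but green is not meant.

How it is judged:
By the outcome, as a careful person would: the job done as asked, in the order asked, and still so for the second after the job is handed in, while the arm keeps its last pose, push and grip.
It also fails if it takes over 72 s, if anything falls off the work surface, if the arm or the gripper's body presses on something with over 40 N, if the wrist force passes 120 N, or if a joint passes its speed limit or range.

## Working session

There is one attempt and no reset: what is moved stays moved. The work goes in short steps, Python scripts to look and compute and a tool call to move; the robot and the scene stay as the last step left them, time stands still between calls to the robot, and variables do not carry over. Pictures are saved under pics/ and viewed, at most 10 in all, crops included, and the job is handed in when it is done.

Besides the shell and the picture viewer there is one more tool, called as name(argument=value, ...) on one line, values as JSON. jog_arm: Moves the arm, as the interface text tells. Its arguments: {"type":"object","properties":{"turn":{"type":"array"},"dp":{"type":"array"},"fingers":{"type":"array"},"newtons":{"type":"number"}},"required":["turn","dp","fingers"]}

```bash
mkdir -p pics
cat > h.py <<'E'
import numpy as np, cv2
from cell import ctrl
def save(n,f):
    im=ctrl.snapshot(n); cv2.imwrite('pics/'+f,im[:,:,::-1]); return im
def ray(c,u,v):
    T=np.array(c['world_from_camera']); d=T[:3,:3]@np.array([(u-c['cx'])/c['fx'],-(v-c['cy'])/c['fy'],-1]); return T[:3,3],d
def onz(c,u,v,z):
    o,d=ray(c,u,v); return o+d*(z-o[2])/d[2]
def proj(c,p):
    T=np.array(c['world_from_camera']); q=T[:3,:3].T@(np.array(p)-T[:3,3]); return c['cx']+c['fx']*q[0]/-q[2], c['cy']-c['fy']*q[1]/-q[2]
E
python3 - <<'E'
from h import *
a=save('scene','s.png');b=save('side','d.png')
cv2.imwrite('pics/both.png',cv2.resize(np.vstack([a,b]),(400,600))[:,:,::-1])
for n in('scene','side','wrist'):
    print(n,{k:np.round(v,3).tolist() for k,v in ctrl.get_calibration(n).items()})
s=ctrl.sense();print({k:np.round(v,3).tolist() for k,v in s.items()},ctrl.pinch_z)
E
```

```text
scene {'fx': 453.871, 'fy': 453.871, 'cx': 251.802, 'cy': 186.304, 'world_from_camera': [[-0.84, -0.417, 0.347, 1.031], [0.542, -0.665, 0.513, 0.707], [0.017, 0.62, 0.785, 1.102], [0.0, 0.0, 0.0, 1.0]]}
side {'fx': 491.044, 'fy': 491.044, 'cx': 263.92, 'cy': 198.556, 'world_from_camera': [[-0.973, 0.107, -0.204, 0.356], [-0.23, -0.502, 0.834, 0.98], [-0.013, 0.858, 0.513, 0.673], [0.0, 0.0, 0.0, 1.0]]}
wrist {'fx': 297.667, 'fy': 297.667, 'cx': 257.148, 'cy': 191.19, 'world_from_camera': [[0.334, 0.907, 0.257, 0.296], [-0.943, 0.322, 0.088, -0.611], [-0.003, -0.271, 0.962, 0.383], [0.0, 0.0, 0.0, 1.0]]}
{'clock': 0.1, 'qpos': [1.201, 0.469, -0.049, 1.534, 0.024, 1.141, -0.082], 'qd': [0.001, -0.002, -0.001, -0.003, 0.002, 0.001, 0.001], 'joint_efforts': [-0.0, -50.917, -0.082, -23.683, -0.061, 0.034, 0.0], 'eef_pos': [0.225, -0.636, 0.222], 'orientation': [-3.14, 0.0, 0.341], 'ft_force': [-0.008, 0.453, -0.352], 'wrist_torque': [-0.019, -0.037, -0.01], 'gripper_force': 0.0, 'width': 0.996} 0.0187
```

View pics/s.png

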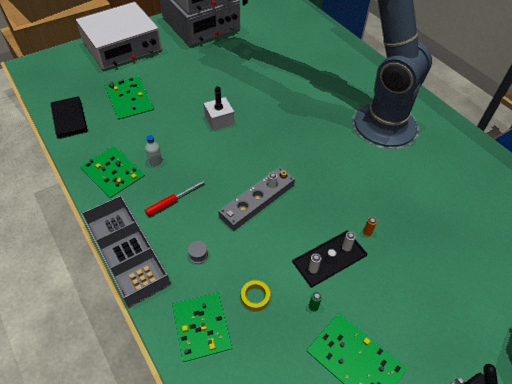

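View pics/d.png

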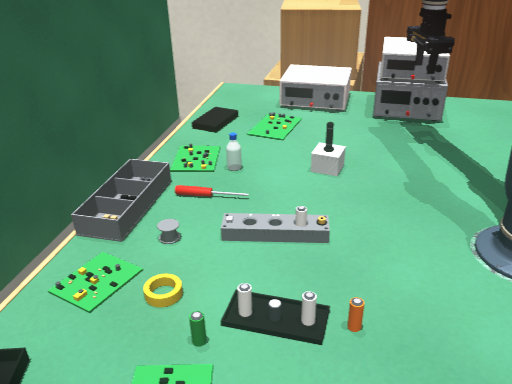

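The scene view shows these candidates:
- **Cells in the tray:** white at (315,262) and (349,240), with the capacitor between them at (332,253).
- **Look-alikes:** orange at (370,226) and green at (315,300). I'm avoiding both.
- **Cell in pocket 3:** (272,180), to be left alone.
- **Rack:** runs from the terminal at (230,213) to the brass contact at (284,174).
- **Probe and stand:** (218,105).

I choose the two white cells in the tray and will check them in a close crop.

Run:
```python
from h import *
a=cv2.imread('pics/s.png');b=cv2.imread('pics/d.png')
A=cv2.resize(a[160:290,210:380],None,fx=4,fy=4,interpolation=cv2.INTER_CUBIC)[:, :]
A=cv2.resize(A,(520,398)); 
cv2.imwrite('pics/crop.png',cv2.resize(a[165:290,212:382],(800,588),interpolation=cv2.INTER_CUBIC))
c=ctrl.get_calibration('scene');d=ctrl.get_calibration('side')
for n,s,t,z in [('cell1',(315,256),(244,287),.07),('cell2',(349.5,234),(309,294),.07),('cap',(332,252),(275,303),.04),('contact',(284,174),(322,219),.047),('cellc',(272.5,175.5),(301,209),.075),('p2',(258,195),(275,220),.035),('p1',(243,206),(250,221),.035),('probe',(218,88),(330,124),.144)]:
    print(n,onz(c,*s,z).round(3),onz(d,*t,z).round(3))
```

```text
cell1 [0.56  0.312 0.07 ] [0.56  0.316 0.07 ]
cell2 [0.44  0.308 0.07 ] [0.44  0.309 0.07 ]
cap [0.5   0.315 0.04 ] [0.502 0.314 0.04 ]
contact [0.456 0.029 0.047] [0.453 0.024 0.047]
cellc [0.503 0.033 0.075] [0.501 0.035 0.075]
p2 [0.561 0.046 0.035] [0.562 0.033 0.035]
p1 [0.62  0.056 0.035] [0.619 0.05  0.035]
probe [ 0.48  -0.319  0.144] [ 0.48  -0.316  0.144]
```

View pics/crop.png

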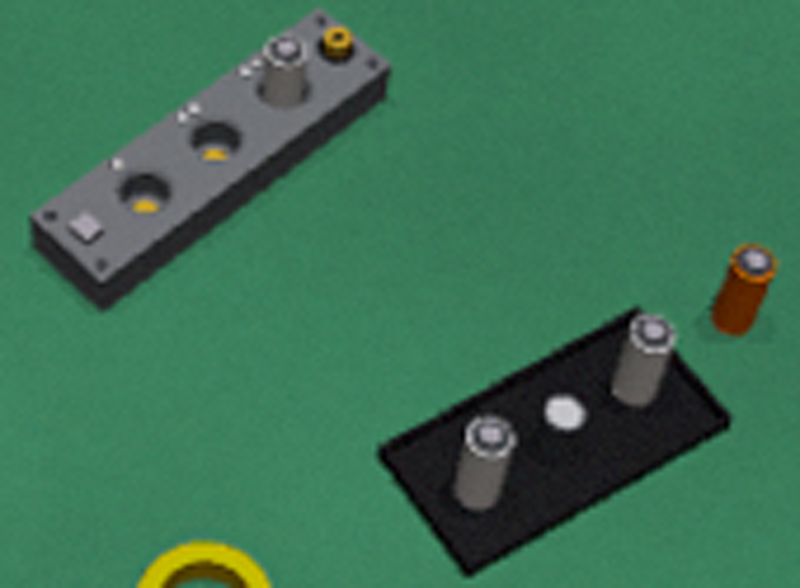

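The crop confirms two white cells with steel buttons in the tray and the orange look-alike outside it. Pocket 1 has one dot (118,162 in the crop) and pocket 2 has two dots (188,112).

```bash
cat >> h.py <<'E'
from scipy.spatial.transform import Rotation as Ro
def go(*targets):
    s=ctrl.sense(); R=Ro.from_euler('xyz',s['orientation']); p=np.array(s['eef_pos'])
    print('at',p.round(4),np.round(s['orientation'],4),'F',np.round(s['ft_force'],2),'w',round(float(s['width']),3),'t',round(float(s['clock']),2))
    for t in targets:
        print(t,'dp',R.inv().apply(np.array(t[:3])-p).round(4),'turn',(R.inv()*Ro.from_euler('xyz',[np.pi,0,t[3]])).as_rotvec().round(4))
E
python3 -c "
from h import *
go((.52,-.25,.25,.157),(.56,.24,.25,.157),(.56,.312,.16,.157))"
```

```text
at [ 0.2254 -0.6357  0.2216] [-3.1398e+00  1.0000e-04  3.4080e-01] F [-0.01  0.45 -0.35] w 0.996 t 0.1
(0.52, -0.25, 0.25, 0.157) dp [ 0.4066 -0.2651 -0.028 ] turn [-0.0017  0.0003  0.1838]
(0.56, 0.24, 0.25, 0.157) dp [ 0.608  -0.7135 -0.0272] turn [-0.0017  0.0003  0.1838]
(0.56, 0.312, 0.16, 0.157) dp [ 0.6321 -0.7812  0.0629] turn [-0.0017  0.0003  0.1838]
```

jog_arm(turn=[[0,0,0.1],[0,0,0.184],[0,0,0.184],[0,0,0.184],[0,0,0.184],[0,0,0.184],[0,0,0.184],[0,0,0.184],[0,0,0.184],[0,0,0.184],[0,0,0.184],[0,0,0.184]], dp=[[0.041,-0.026,-0.02],[0.081,-0.053,-0.028],[0.122,-0.08,-0.028],[0.163,-0.106,-0.028],[0.203,-0.132,-0.028],[0.244,-0.159,-0.028],[0.285,-0.186,-0.028],[0.325,-0.212,-0.028],[0.366,-0.239,-0.028],[0.407,-0.265,-0.028],[0.407,-0.265,-0.028],[0.407,-0.265,-0.028]], fingers=[0,0,0,0,0,0,0,0,0,0,0,0])

```text
clock: 1.3
eef_pos: [0.521, -0.249, 0.2501]
orientation: [-3.141, 0.001, 0.16]
ft_force: [-0.3, 0.1, -1.2]
width: 1.002
gripper_force: 0.0
```

```bash
python3 -c "
from h import *
go((.56,.24,.25,.157),(.56,.312,.2,.157))"
```

```text
at [ 0.521  -0.249   0.2501] [-3.1412e+00  9.0000e-04  1.6020e-01] F [-0.25  0.07 -1.22] w 1.002 t 1.3
(0.56, 0.24, 0.25, 0.157) dp [ 1.165e-01 -4.766e-01  2.000e-04] turn [-0.0004  0.0009  0.0032]
(0.56, 0.312, 0.2, 0.157) dp [ 0.128  -0.5476  0.0502] turn [-0.0004  0.0009  0.0032]
```

Now head to a point above cell 1.

jog_arm(turn=[[0,0,0],[0,0,0],[0,0,0],[0,0,0],[0,0,0],[0,0,0],[0,0,0],[0,0,0],[0,0,0],[0,0,0],[0,0,0.003],[0,0,0.003]], dp=[[0.012,-0.048,0],[0.023,-0.095,0],[0.035,-0.143,0],[0.047,-0.19,0],[0.058,-0.238,0],[0.07,-0.286,0],[0.082,-0.334,0],[0.093,-0.381,0],[0.105,-0.429,0],[0.116,-0.477,0.0],[0.123,-0.515,0.03],[0.128,-0.548,0.05]], fingers=[0,0,0,0,0,0,0,0,0,0,0,0])

```text
clock: 2.5
eef_pos: [0.5621, 0.3106, 0.199]
orientation: [3.14, 0.001, 0.152]
ft_force: [0.2, -1.0, -1.3]
width: 0.998
gripper_force: 0.0
```

Run:
```python
from h import *
c=ctrl.get_calibration('wrist');im=save('wrist','w1.png')
go((.56,.312,.1,.157))
for p in [(.56,.313,.07),(.44,.309,.07),(.50,.315,.04),(.562,.04,.035)]: print(p,np.round(proj(c,p),1))
```

```text
at [0.5585 0.3163 0.1953] [-3.1391  0.0062  0.159 ] F [-0.37  4.55 -1.83] w 1.001 t 2.55
(0.56, 0.312, 0.1, 0.157) dp [0.0014 0.0047 0.0953] turn [-0.0025  0.0062  0.0019]
(0.56, 0.313, 0.07) [254.8 185.7]
(0.44, 0.309, 0.07) [242.5 288.8]
(0.5, 0.315, 0.04) [245.7 228.3]
(0.562, 0.04, 0.035) [488.5 210.7]
```

View pics/w1.png

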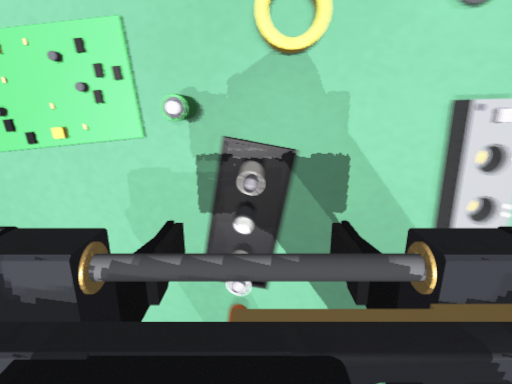

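The wrist view shows the cell's button at (251,184), close to the predicted (255,186), with the capacitor at (243,222) and the second cell at (240,285). Settle, then measure again.

jog_arm(turn=[[0,0,0],[0,0,0],[0,0,0],[0,0,0],[0,0,0]], dp=[[0,0,0.04],[0,0,0.07],[0,0,0.07],[0,0,0.07],[0,0,0.07]], fingers=[0,0,0,0,0])

```text
clock: 3.05
eef_pos: [0.5631, 0.3107, 0.1326]
orientation: [-3.141, -0.003, 0.152]
ft_force: [0.7, -0.4, 0.4]
width: 0.999
gripper_force: 0.0
```

```bash
cat >> h.py <<'E'
def button(guess,r=22,f=None):
    "centroid of the round bright-ish button nearest the guess in the wrist view, by Hough circles"
    c=ctrl.get_calibration('wrist');im=save('wrist',f or 'tmp.png')
    u,v=proj(c,guess); R=12*0.001/2*c['fx']/ (c['world_from_camera'][2][3]-guess[2])
    k=13/6; g=cv2.cvtColor(im,cv2.COLOR_RGB2GRAY); u0,v0=int(max(u-60,0)),int(max(v-60,0))
    g=cv2.resize(g[v0:v0+120,u0:u0+120],None,fx=4,fy=4,interpolation=cv2.INTER_CUBIC)
    for rr in (R,R*k):
        h=cv2.HoughCircles(g,cv2.HOUGH_GRADIENT,1,20,param1=80,param2=12,minRadius=int(rr*3.3),maxRadius=int(rr*4.7))
        if h is not None:
            q=h[0][:,:2]/4+[u0-.375,v0-.375]; q=q[np.argsort(np.hypot(*(q-[u,v]).T))][:3]
            z=guess[2]-(0 if rr==R else .003)
            print('pred',np.round((u,v),1),'r',round(rr,1),[(x.round(1).tolist(),onz(c,*x,z).round(4)[:2].tolist()) for x in q])
E
python3 - <<'E'
from h import *
button((.56,.313,.07),f='w2.png')
go((.56,.312,.036,.157))
a=cv2.imread('pics/w2.png');cv2.imwrite('pics/w2c.png',cv2.resize(a[100:300,150:400],(750,600)))
E
```

```text
pred [254.3 208.5] r 8.0 [([251.8, 206.8], [0.5611, 0.3152]), ([242.0, 252.0], [0.5207, 0.3175])]
pred [254.3 208.5] r 17.2 [([255.5, 207.2], [0.5601, 0.3121]), ([251.0, 210.2], [0.5571, 0.3153]), ([250.5, 205.2], [0.5612, 0.3163])]
at [0.5631 0.311  0.1328] [-3.1405 -0.0037  0.1526] F [ 0.83 -0.24  0.24] w 0.998 t 3.1
(0.56, 0.312, 0.036, 0.157) dp [-0.0032 -0.0014  0.0968] turn [-0.0011 -0.0037 -0.0044]
```

View pics/w2c.png

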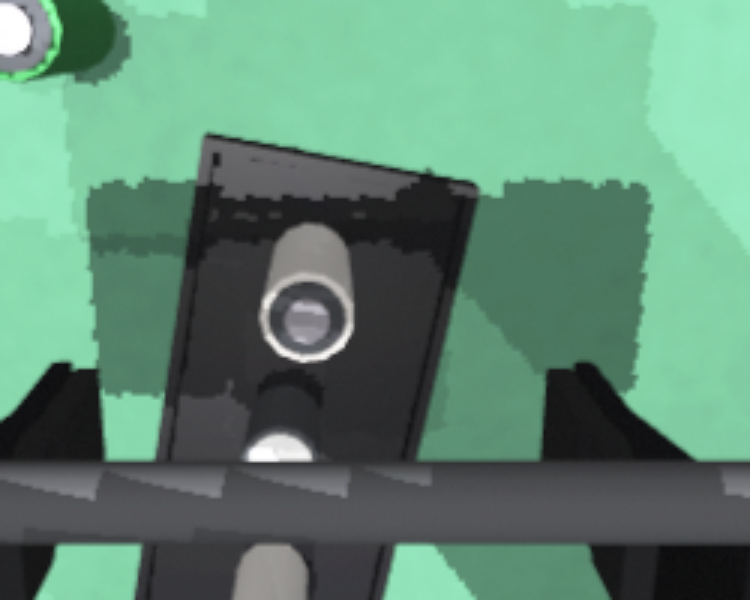

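jog_arm(turn=[[0,0,0],[0,0,0],[0,0,0],[0,0,0],[0,0,0],[0,0,0],[0,0,0],[0,0,0],[0,0,0],[0,0,0],[0,0,0],[0,0,0]], dp=[[-0.001,-0.003,0.03],[-0.001,-0.003,0.06],[-0.001,-0.003,0.08],[-0.001,-0.003,0.09],[-0.001,-0.003,0.096],[-0.001,-0.003,0.096],[-0.001,-0.003,0.096],[-0.001,-0.003,0.096],[-0.001,-0.003,0.096],[-0.001,-0.003,0.096],[-0.001,-0.003,0.096],[-0.001,-0.003,0.096]], fingers=[0,0,0,0,0,0.3,0.5,0.7,0.8,0.8,0.8,0.8], newtons=20)

```text
clock: 4.3
eef_pos: [0.5601, 0.3137, 0.0346]
orientation: [3.142, -0.0, 0.154]
ft_force: [-0.0, 0.1, -1.0]
width: 0.452
gripper_force: 0.0
```

jog_arm(turn=[[0,0,0],[0,0,0],[0,0,0],[0,0,0],[0,0,0],[0,0,0]], dp=[[0,0,0],[0,0,0],[0,0,0],[0,0,0],[0,0,0],[0,0,0]], fingers=[0.9,0.9,0.9,0.9,0.9,0.9])

```text
clock: 4.9
eef_pos: [0.56, 0.3137, 0.0345]
orientation: [3.142, 0.0, 0.154]
ft_force: [0.0, 0.6, -0.6]
width: 0.282
gripper_force: 19.9
```

jog_arm(turn=[[0,0,0],[0,0,0],[0,0,0],[0,0,0],[0,0,0],[0,0,0],[0,0,0],[0,0,0],[0,0,0],[0,0,0],[0,0,0],[0,0,0]], dp=[[0,0,-0.02],[0,0,-0.05],[0,0,-0.08],[0.002,0.02,-0.105],[0.004,0.05,-0.115],[0.006,0.09,-0.115],[0.008,0.13,-0.115],[0.01,0.165,-0.115],[0.011,0.188,-0.115],[0.011,0.188,-0.115],[0.011,0.188,-0.115],[0.011,0.188,-0.115]], fingers=[0.9,0.9,0.9,0.9,0.9,0.9,0.9,0.9,0.9,0.9,0.9,0.9])

```text
clock: 6.1
eef_pos: [0.5992, 0.1316, 0.1496]
orientation: [-3.14, -0.0, 0.156]
ft_force: [-0.1, -0.4, -0.1]
width: 0.282
gripper_force: 19.9
```

Run:
```python
from h import *
c=ctrl.get_calibration('wrist');a=save('wrist','w3.png')
go((.62,.053,.12,.157))
for p in [(.62,.053,.035),(.562,.042,.035),(.503,.034,.075),(.455,.027,.047)]: print(p,np.round(proj(c,p),1))
cv2.imwrite('pics/w3c.png',cv2.resize(a[130:330,180:480,::-1],(800,533)))
```

```text
at [0.5992 0.1317 0.1496] [-3.1406e+00 -1.0000e-04  1.5670e-01] F [ 0.56 -0.18 -0.69] w 0.28 t 6.15
(0.62, 0.053, 0.12, 0.157) dp [0.0082 0.081  0.0295] turn [-0.001  -0.0001 -0.0003]
(0.62, 0.053, 0.035) [342.7 179.4]
(0.562, 0.042, 0.035) [340.  236.5]
(0.503, 0.034, 0.075) [345.2 313.3]
(0.455, 0.027, 0.047) [333.6 334.5]
```

View pics/w3c.png

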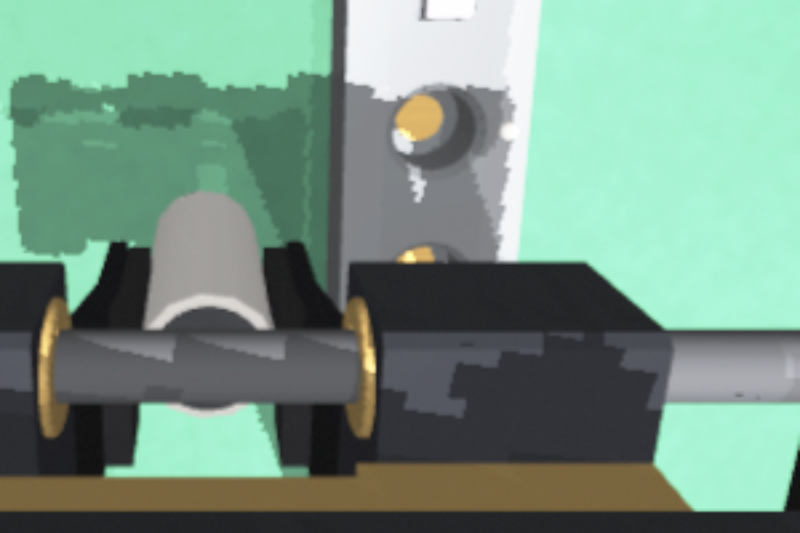

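The picture shows pocket 1 with its mouth centred at crop (440,127), which is pixel (345,177.6). The held cell's top ring is centred at crop (209,352), pixel (258.4,262).

Run:
```python
from h import *
c=ctrl.get_calibration('wrist')
p=onz(c,345,177.6,.035);q=onz(c,258.4,262,.1496-.0295+.062);print(p,q)
go((.621,.051,.11,.1567))
```

```text
[0.62211648 0.05137186 0.035     ] [0.6018074  0.13180704 0.1821    ]
at [0.5992 0.1317 0.1496] [-3.1406e+00 -1.0000e-04  1.5670e-01] F [ 0.56 -0.18 -0.69] w 0.28 t 6.15
(0.621, 0.051, 0.11, 0.1567) dp [0.0089 0.0831 0.0395] turn [-0.001  -0.0001  0.    ]
```

jog_arm(turn=[[0,0,0],[0,0,0],[0,0,0],[0,0,0],[0,0,0],[0,0,0],[0,0,0],[0,0,0],[0,0,0],[0,0,0],[0,0,0],[0,0,0]], dp=[[0.002,0.025,0],[0.005,0.055,0.01],[0.007,0.075,0.03],[0.0075,0.083,0.05],[0.0075,0.083,0.068],[0.0075,0.083,0.074],[0.0075,0.083,0.074],[0.0075,0.083,0.074],[0.0075,0.083,0.079],[0.0075,0.083,0.083],[0.0075,0.083,0.087],[0.0075,0.083,0.09]], fingers=[0.9,0.9,0.9,0.9,0.9,0.9,0.9,0.9,0.9,0.9,0.9,0.9])

```text
clock: 7.35
eef_pos: [0.6198, 0.0487, 0.0592]
orientation: [3.141, 0.0, 0.154]
ft_force: [-0.2, 0.1, -1.0]
width: 0.284
gripper_force: 19.9
```

jog_arm(turn=[[0,0,0],[0,0,0],[0,0,0],[0,0,0],[0,0,0]], dp=[[0,-0.001,0.004],[0,-0.001,0.008],[0,-0.001,0.012],[0,-0.001,0.015],[0,-0.001,0.017]], fingers=[0.9,0.9,0.9,0.9,0.9])

```text
clock: 7.85
eef_pos: [0.6196, 0.0497, 0.0422]
orientation: [3.142, 0.0, 0.154]
ft_force: [0.7, -0.1, -0.3]
width: 0.282
gripper_force: 19.9
```

In the pocket with no contact force, so push down gently to the floor.

jog_arm(turn=[[0,0,0],[0,0,0],[0,0,0],[0,0,0],[0,0,0]], dp=[[0,0,0.002],[0,0,0.003],[0,0,0.004],[0,0,0.004],[0,0,0.004]], fingers=[0.9,0.9,0.9,0.9,0.9])

```text
clock: 8.35
eef_pos: [0.6202, 0.05, 0.0402]
orientation: [3.141, -0.001, 0.154]
ft_force: [-2.9, -0.4, 7.4]
width: 0.279
gripper_force: 19.9
```

jog_arm(turn=[[0,0,0],[0,0,0],[0,0,0]], dp=[[0,0,0.001],[0,0,0.002],[0,0,0.002]], fingers=[0.9,0.9,0.9])

```text
clock: 8.65
eef_pos: [0.6206, 0.0504, 0.0399]
orientation: [3.141, -0.002, 0.154]
ft_force: [-5.1, -0.1, 17.8]
width: 0.28
gripper_force: 20.0
```

jog_arm(turn=[[0,0,0],[0,0,0],[0,0,0],[0,0,0],[0,0,0],[0,0,0],[0,0,0],[0,0,0],[0,0,0],[0,0,0]], dp=[[0,0,-0.003],[0,0,-0.003],[0,0,-0.003],[0,0,-0.003],[0,0,-0.003],[0,0,-0.003],[0,0,-0.02],[0,0,-0.05],[0,0,-0.09],[0,0,-0.13]], fingers=[0.7,0.6,0.4,0.2,0.1,0,0,0,0,0])

```text
clock: 9.65
eef_pos: [0.6192, 0.0497, 0.1674]
orientation: [-3.141, 0.001, 0.154]
ft_force: [0.6, 0.6, -0.6]
width: 0.977
gripper_force: 0.0
```

Run:
```python
from h import *
c=ctrl.get_calibration('scene');a=save('scene','s2.png')
print('cell1 top pred seated',proj(c,(.621,.051,.075)))
cv2.imwrite('pics/s2c.png',cv2.resize(a[150:300,200:400,::-1],(800,600)))
go((.50,.2,.17,.157),(.44,.310,.14,.157))
```

```text
cell1 top pred seated (np.float64(241.64990864236572), np.float64(196.58784410062063))
at [0.6237 0.0507 0.1752] [ 3.1411 -0.0119  0.1537] F [1.2  0.01 4.88] w 0.985 t 9.7
(0.5, 0.2, 0.17, 0.157) dp [-0.0994 -0.1665  0.0039] turn [ 0.0005 -0.0119 -0.0033]
(0.44, 0.31, 0.14, 0.157) dp [-0.1422 -0.2844  0.0334] turn [ 0.0005 -0.0119 -0.0033]
```

View pics/s2c.png

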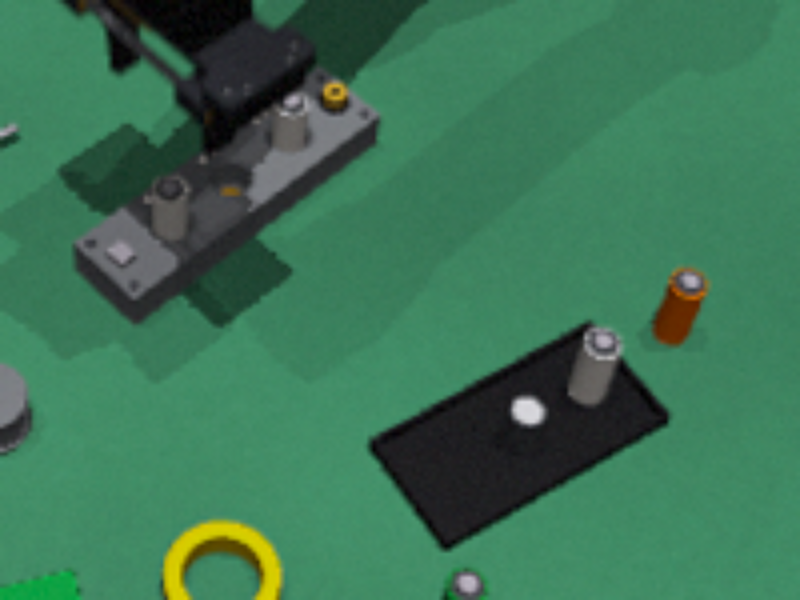

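Cell 1 stands in pocket 1 with its top at crop (172,187), pixel (243,197), level with cell_c. The second cell stands at crop (601,345). Go to the second cell.

jog_arm(turn=[[0,0,0],[0,0,0],[0,0,0],[0,0,0],[0,0,0],[0,0,0],[0,0,0],[0,0,0],[0,0,0],[0,0,0],[0,0,0],[0,0,0]], dp=[[-0.015,-0.031,0],[-0.034,-0.071,0],[-0.054,-0.111,0],[-0.073,-0.151,0],[-0.092,-0.191,0.0],[-0.111,-0.231,0.01],[-0.13,-0.265,0.02],[-0.137,-0.284,0.03],[-0.137,-0.284,0.03],[-0.137,-0.284,0.03],[-0.137,-0.284,0.03],[-0.137,-0.284,0.03]], fingers=[0,0,0,0,0,0,0,0,0,0,0,0])

```text
clock: 10.9
eef_pos: [0.4421, 0.3081, 0.1368]
orientation: [3.141, -0.001, 0.151]
ft_force: [-0.2, 0.2, 0.6]
width: 0.998
gripper_force: 0.0
```

Run:
```python
from h import *
button((.44,.309,.07),f='w4.png')
go((.44,.3095,.035,.157))
```

```text
pred [256.3 205.6] r 7.8 [([253.2, 204.5], [0.4406, 0.3115]), ([246.8, 209.2], [0.4358, 0.3162])]
pred [256.3 205.6] r 16.9 [([259.8, 205.2], [0.4398, 0.3061]), ([253.5, 202.5], [0.4413, 0.3115]), ([252.5, 207.8], [0.4367, 0.3116])]
at [0.442  0.3083 0.1368] [ 3.1414e+00 -9.0000e-04  1.5120e-01] F [ 0.48 -0.01 -0.42] w 1.002 t 10.95
(0.44, 0.3095, 0.035, 0.157) dp [-0.0019 -0.0015  0.1018] turn [ 0.0002 -0.0009 -0.0058]
```

jog_arm(turn=[[0,0,0],[0,0,0],[0,0,0],[0,0,0],[0,0,0],[0,0,0],[0,0,0],[0,0,0],[0,0,0],[0,0,0],[0,0,0],[0,0,0]], dp=[[-0.001,-0.002,0.03],[-0.001,-0.002,0.06],[-0.001,-0.002,0.085],[-0.001,-0.002,0.095],[-0.001,-0.002,0.101],[-0.001,-0.002,0.101],[-0.001,-0.002,0.101],[-0.001,-0.002,0.101],[-0.001,-0.002,0.101],[-0.001,-0.002,0.101],[-0.001,-0.002,0.101],[-0.001,-0.002,0.101]], fingers=[0,0,0,0,0,0.4,0.6,0.8,0.9,0.9,0.9,0.9], newtons=20)

```text
clock: 12.15
eef_pos: [0.4396, 0.3112, 0.0357]
orientation: [3.142, -0.0, 0.154]
ft_force: [0.2, -0.4, -0.4]
width: 0.448
gripper_force: 0.0
```

jog_arm(turn=[[0,0,0],[0,0,0],[0,0,0],[0,0,0],[0,0,0]], dp=[[0,0,0],[0,0,0],[0,0,0],[0,0,0],[0,0,0]], fingers=[0.9,0.9,0.9,0.9,0.9])

```text
clock: 12.65
eef_pos: [0.4396, 0.3112, 0.0355]
orientation: [3.142, -0.0, 0.154]
ft_force: [-0.2, 0.1, -0.1]
width: 0.286
gripper_force: 20.0
```

jog_arm(turn=[[0,0,0],[0,0,0],[0,0,0],[0,0,0],[0,0,0],[0,0,0],[0,0,0],[0,0,0],[0,0,0],[0,0,0],[0,0,0],[0,0,0]], dp=[[0,0,-0.025],[0,0,-0.06],[0,0,-0.095],[0.008,0.02,-0.112],[0.018,0.05,-0.115],[0.032,0.09,-0.115],[0.046,0.13,-0.115],[0.06,0.17,-0.115],[0.07,0.199,-0.115],[0.07,0.199,-0.115],[0.07,0.199,-0.115],[0.07,0.199,-0.115]], fingers=[0.9,0.9,0.9,0.9,0.9,0.9,0.9,0.9,0.9,0.9,0.9,0.9])

```text
clock: 13.85
eef_pos: [0.5384, 0.1267, 0.1505]
orientation: [-3.141, 0.0, 0.156]
ft_force: [0.1, -0.1, -0.7]
width: 0.28
gripper_force: 20.0
```

Run:
```python
from h import *
c=ctrl.get_calibration('wrist');a=save('wrist','w5.png')
go((.561,.0415,.12,.157))
for p in [(.5612,.0417,.035),(.503,.034,.075)]: print(p,np.round(proj(c,p),1))
cv2.imwrite('pics/w5c.png',cv2.resize(a[80:330,160:460,::-1],(720,600)))
```

```text
at [0.5384 0.127  0.1505] [-3.1409e+00  2.0000e-04  1.5650e-01] F [-0.12 -0.39 -0.47] w 0.278 t 13.9
(0.561, 0.0415, 0.12, 0.157) dp [0.009  0.088  0.0305] turn [-0.0007  0.0002 -0.0005]
(0.5612, 0.0417, 0.035) [349.5 178.2]
(0.503, 0.034, 0.075) [355.7 253.6]
```

View pics/w5c.png

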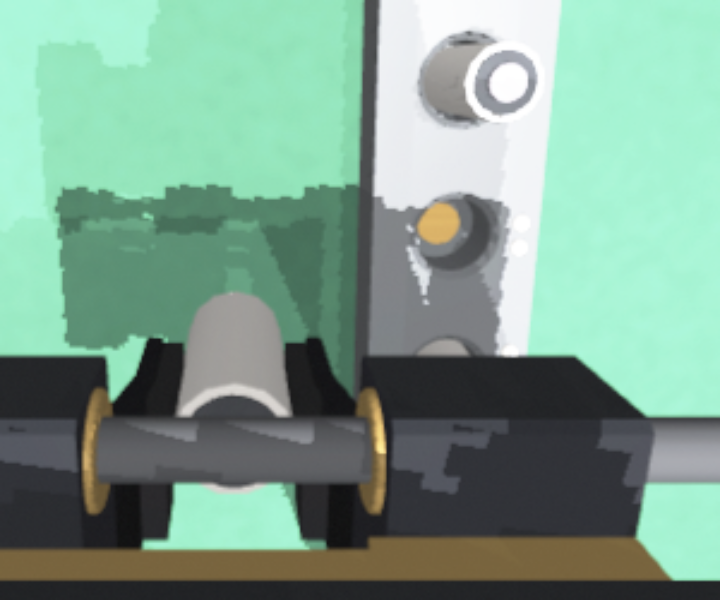

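Pocket 2's mouth is at crop (452,232), pixel (348.3,176.7), beside two dots. The held cell is centred at pixel (258,262), and cell 1 is seated at the top. Descend.

jog_arm(turn=[[0,0,0],[0,0,0],[0,0,0],[0,0,0],[0,0,0],[0,0,0],[0,0,0],[0,0,0],[0,0,0],[0,0,0],[0,0,0],[0,0,0]], dp=[[0.002,0.025,0],[0.005,0.055,0.01],[0.008,0.077,0.03],[0.009,0.087,0.05],[0.009,0.087,0.068],[0.009,0.087,0.074],[0.009,0.087,0.074],[0.009,0.087,0.074],[0.009,0.087,0.079],[0.009,0.087,0.083],[0.009,0.087,0.087],[0.009,0.087,0.09]], fingers=[0.9,0.9,0.9,0.9,0.9,0.9,0.9,0.9,0.9,0.9,0.9,0.9])

```text
clock: 15.1
eef_pos: [0.5613, 0.0406, 0.0602]
orientation: [3.141, 0.0, 0.154]
ft_force: [0.8, -0.3, -0.2]
width: 0.283
gripper_force: 20.0
```

jog_arm(turn=[[0,0,0],[0,0,0],[0,0,0],[0,0,0],[0,0,0],[0,0,0],[0,0,0],[0,0,0]], dp=[[0,-0.0005,0.004],[0,-0.0005,0.008],[0,-0.0005,0.012],[0,-0.0005,0.016],[0,-0.0005,0.018],[0,-0.0005,0.02],[0,-0.0005,0.021],[0,-0.0005,0.021]], fingers=[0.9,0.9,0.9,0.9,0.9,0.9,0.9,0.9])

```text
clock: 15.9
eef_pos: [0.5616, 0.0412, 0.0414]
orientation: [3.141, -0.0, 0.154]
ft_force: [-4.8, -0.6, 13.3]
width: 0.278
gripper_force: 20.0
```

jog_arm(turn=[[0,0,0],[0,0,0],[0,0,0]], dp=[[-0.0005,0,0.001],[-0.001,0,0.002],[-0.001,0,0.002]], fingers=[0.9,0.9,0.9])

```text
clock: 16.2
eef_pos: [0.5621, 0.0412, 0.041]
orientation: [3.14, -0.003, 0.154]
ft_force: [-5.1, -1.1, 21.8]
width: 0.281
gripper_force: 20.0
```

jog_arm(turn=[[0,0,0],[0,0,0],[0,0,0],[0,0,0],[0,0,0],[0,0,0],[0,0,0],[0,0,0],[0,0,0],[0,0,0],[0,0,0],[0,0,0]], dp=[[0,0,-0.003],[0,0,-0.003],[0,0,-0.003],[0,0,-0.003],[0,0,-0.003],[0,0,-0.003],[0,0,-0.02],[0,0,-0.05],[0,0,-0.09],[0,0.02,-0.13],[0,0.06,-0.15],[0,0.1,-0.17]], fingers=[0.7,0.6,0.4,0.2,0.1,0,0,0,0,0,0,0])

```text
clock: 17.4
eef_pos: [0.5761, -0.0581, 0.2093]
orientation: [3.141, -0.002, 0.156]
ft_force: [0.7, -0.5, -0.6]
width: 1.002
gripper_force: 0.0
```

Run:
```python
from h import *
a=save('side','d2.png')
c=ctrl.get_calibration('side')
for p in [(.621,.051,.075),(.561,.0415,.075),(.502,.034,.075)]: print(np.round(proj(c,p),1))
cv2.imwrite('pics/d2c.png',cv2.resize(a[170:270,200:350,::-1],(800,533),interpolation=cv2.INTER_CUBIC))
go((.50,-.22,.22,.157),(.48,-.317,.22,.157))
```

```text
[248.6 206.8]
[274.8 207.5]
[300.7 208.7]
at [ 0.5787 -0.0684  0.2121] [ 3.1338 -0.0064  0.144 ] F [ 2.1  -6.68  1.78] w 0.997 t 17.45
(0.5, -0.22, 0.22, 0.157) dp [-0.0996  0.1388 -0.0075] turn [ 0.0078 -0.0064 -0.013 ]
(0.48, -0.317, 0.22, 0.157) dp [-0.1333  0.2319 -0.0069] turn [ 0.0078 -0.0064 -0.013 ]
```

View pics/d2c.png

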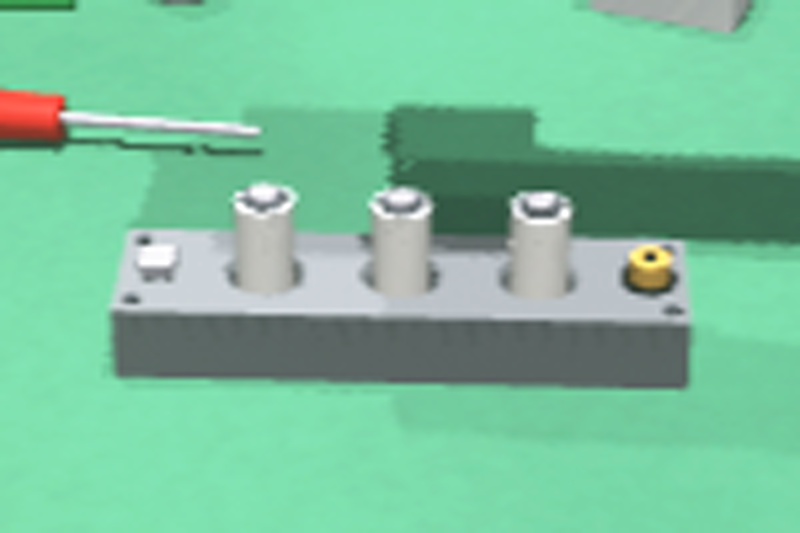

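All three cells stand equally high in the rack, with tops at crop y of about 187–205 along the rack line. The contact's dark spot is at crop (650,257), pixel (321.9,218.2). Now go to the probe.

jog_arm(turn=[[0,0,0],[0,0,0],[0,0,0],[0,0,0],[0,0,0],[0,0,0],[0,0,0],[0,0,0],[0,0,0],[0,0,0],[0,0,0]], dp=[[-0.015,0.027,-0.002],[-0.035,0.062,-0.005],[-0.056,0.1,-0.009],[-0.076,0.135,-0.009],[-0.097,0.172,-0.009],[-0.118,0.209,-0.009],[-0.13,0.23,-0.009],[-0.136,0.241,-0.009],[-0.136,0.241,-0.009],[-0.136,0.241,-0.009],[-0.136,0.241,-0.009]], fingers=[0,0,0,0,0,0,0,0,0,0,0])

```text
clock: 18.55
eef_pos: [0.4793, -0.3145, 0.2166]
orientation: [-3.141, -0.001, 0.157]
ft_force: [-0.1, -0.2, 0.3]
width: 0.999
gripper_force: 0.0
```

Run:
```python
from h import *
c=ctrl.get_calibration('wrist');a=save('wrist','w6.png')
go((.48,-.317,.091,.157))
print('top pred',proj(c,(.48,-.317,.144)),'hole',proj(c,(.48,-.317,.06)))
u,v=map(int,proj(c,(.48,-.317,.12)))
g=cv2.cvtColor(a,cv2.COLOR_RGB2GRAY)
for r in range(v-70,v+50,6):
    row=g[r,u-45:u+45]; print(r,u-45,''.join('%3d '%x for x in row[::3]))
s=cv2.imread('pics/s.png',0)
for r in range(82,108,3): print('s',r,s[r,205:232:1])
```

```text
at [ 0.4793 -0.3147  0.2166] [-3.141e+00 -5.000e-04  1.572e-01] F [-0.15 -0.77  0.83] w 0.997 t 18.6
(0.48, -0.317, 0.091, 0.157) dp [0.0003 0.0024 0.1256] turn [-0.0006 -0.0005  0.0002]
top pred (np.float64(260.89002552551494), np.float64(200.8385249984264)) hole (np.float64(260.1364507615974), np.float64(177.69737250486148))
122 215 173 174 175 174 173 175 175 174 174 175 175 174 175 178 177 174 175 174 173 174 172 175 176 174 173 174 174 173 175 174 
128 215 174 174 176 175 176 174 174 172 172 168 129 162 172 176 176 176 175 175 176 176 175 176 175 175 173 170 170 173 182 173 
134 215 172 173 175 175 175 174 159 159 166 255 255 255 251 184 124 125 129 155 169 170 173 173 174 174 174 172 188 187 186 171 
140 215 175 174 172 174 172 170 157 159 254 255 255 255 255 255 255 255 255 255 254 201 125 126 126 154 167 170 171 169 168 172 
146 215 175 173 173 172 173 158 156 192 255 255 255 255 255 255 255 255 255 255 255 255 255 255 255 255 255 219 127 127 126 149 
152 215  98 153 152  98 123 140  82 255 255 255 255 255 255 255 255 255 255 255 255 253 254 255 255 255 255 255 255 255 255 25
[... 2155 characters left out ...]
]
s 91 [ 96  99  96  96  96  97  99  98 102  75  29   1   6   0   3  44  88 100
  98  97  97  99  98  98  98  97  97]
s 94 [ 99  98  96  97  96  98  98  97 100  85  39   0   4   0   0  11  89 101
  97  95  95  94  96  95  98  99  95]
s 97 [ 96  96  94 100  98  99 100  97  97 102  53   1  10   0  10   0 100 122
 149 158 155 114  91  93  94  96  96]
s 100 [ 96  95  94  92 101 104 116 134 155 180 105   5   0  11   7   0 170 199
 196 192 196 200 142  93  93  96  94]
s 103 [200 198 196 194 194 192 195 195 198 197 122  26   8  15   9  22 126 184
 195 194 194 194 195 199 141  93  92]
s 106 [166 197 195 194 193 192 193 198 170  84   6   9   0   8   0   5  11  12
 172 198 193 192 194 194 195 171 122]
```

Run:
```python
from h import *
w=ctrl.get_calibration('wrist')
def mask(f,thr,x0,x1,y0,y1):
    g=cv2.imread('pics/'+f,0); m=(g<thr).astype(np.uint8); k=np.zeros_like(m); k[y0:y1,x0:x1]=m[y0:y1,x0:x1]
    n,l,st,ce=cv2.connectedComponentsWithStats(k); i=1+np.argmax(st[1:,4]); r=l==i
    for y in range(st[i,1],st[i,1]+st[i,3],3): xs=np.where(r[y])[0]; print(y,xs.min(),xs.max(),end='; ')
    print(f,st[i].tolist())
mask('w6.png',60,235,300,160,215)
mask('s.png',50,205,232,80,112)
mask('d.png',50,315,345,112,160)
c=ctrl.get_calibration('scene');d=ctrl.get_calibration('side')
for z in (.144,.066):
  print(z,'scene 217.3,90',onz(c,217.5,90,z),'side 330,125',onz(d,330,125,z),'wrist',onz(w,269.5,197,z))
```

```text
165 262 270; 168 257 275; 171 254 277; 174 253 278; 177 252 278; 180 253 278; 183 254 277; 186 255 276; 189 257 276; 192 257 277; 195 257 278; 198 257 278; 201 258 278; 204 259 277; 207 262 274; w6.png [252, 165, 28, 44, 929]
87 216 219; 90 215 220; 93 215 220; 96 216 220; 99 216 220; 102 216 220; 105 215 221; 108 215 221; s.png [215, 87, 8, 23, 131]Traceback (most recent call last):
  File "<stdin>", line 10, in <module>
  File "<stdin>", line 5, in mask
    return _wrapfunc(a, 'argmax', axis=axis, out=out, **kwds)
    return bound(*args, **kwds)
ValueError: attempt to get argmax of an empty sequence
```

Run:
```python
from h import *
w=ctrl.get_calibration('wrist');c=ctrl.get_calibration('scene');d=ctrl.get_calibration('side')
print('w top',onz(w,267.7,197,.144),'collar',onz(w,265.5,177.5,.066),'campos',w['world_from_camera'][2][3])
print('scene top',onz(c,217.8,89.5,.142),'collar',onz(c,218.3,106.5,.066))
g=cv2.imread('pics/d.png',0)
for r in range(118,156,4): print(r,g[r,316:346])
```

```text
w top [ 0.48404189 -0.32223247  0.144     ] collar [ 0.48239075 -0.32264824  0.066     ] campos 0.37829389149951664
scene top [ 0.48310081 -0.31472335  0.142     ] collar [ 0.48242754 -0.31881222  0.066     ]
118 [180 180 181 180 182 181 181 182 182 181 180 180 180 179 179 180 181 181
 180 179 178 178 178 177 177 178 178 178 178 177]
122 [181 181 180 180 180 180 179 180 179 179 178 147  94  71  69  71 101 156
 177 177 176 177 177 176 176 175 174 173 175 175]
126 [179 180 181 181 181 181 181 180 181 181 131  60  51  51  51  51  52 111
 165 179 178 177 177 177 177 177 176 176 177 176]
130 [178 179 180 180 180 181 181 181 181 181 125  51  51  52  52  51  52 143
 177 177 179 178 177 178 179 178 178 178 179 179]
134 [180 180 181 180 179 180 179 179 180 160  99  51  51  50  51  51  63 145
 179 179 178 177 178 180 180 180 179 178 178 176]
138 [179 179 179 179 178 177 177 177 177 140  77  51  51  51  52  52  85 153
 179 179 179 178 180 179 179 177 176 177 178 179]
142 [181 182 202 231 226 213 196 179 178 128  60  51  52  52  51  51 112 166
 179 179 180 179 179 179 179 179 180 180 180 179]
146 [248 254 254 254 254 254 254 254 246 145  51  53  53  53  53  52 215 253
 254 254 254 254 254 254 254 254 254 254 252 238]
150 [254 254 254 254 254 254 254 248 156  53  53  54  56  55  54  54  53 191
 252 254 254 254 254 254 254 254 253 218 136 165]
154 [172 200 211 243 251 251 254 254 254 254 254 254 254 254 254 254 254 254
 254 254 254 254 254 254 243 158 132 132 144 165]
```

Wrist pixels put the handle top at (267.7,197) and the collar at (265.5,177.5), giving a probe position of about (0.482,-0.321). Descend around it and close softly first.

jog_arm(turn=[[0,0,0],[0,0,0],[0,0,0],[0,0,0],[0,0,0],[0,0,0],[0,0,0],[0,0,0],[0,0,0],[0,0,0],[0,0,0],[0,0,0]], dp=[[0.002,0.007,0.02],[0.002,0.007,0.05],[0.002,0.007,0.08],[0.002,0.007,0.11],[0.002,0.007,0.12],[0.002,0.007,0.126],[0.002,0.007,0.126],[0.002,0.007,0.126],[0.002,0.007,0.126],[0.002,0.007,0.126],[0.002,0.007,0.126],[0.002,0.007,0.126]], fingers=[0,0,0,0,0,0.3,0.6,0.7,0.9,0.95,0.95,0.95], newtons=5)

```text
clock: 19.8
eef_pos: [0.4813, -0.3235, 0.0909]
orientation: [3.141, -0.0, 0.154]
ft_force: [-0.6, 0.8, -0.8]
width: 0.45
gripper_force: 0.0
```

jog_arm(turn=[[0,0,0],[0,0,0],[0,0,0],[0,0,0],[0,0,0],[0,0,0],[0,0,0]], dp=[[0,0,0],[0,0,0],[0,0,0],[0,0,0],[0,0,0],[0,0,0],[0,0,0]], fingers=[0.95,0.95,0.95,0.95,0.95,0.95,0.95])

```text
clock: 20.5
eef_pos: [0.4812, -0.3234, 0.0905]
orientation: [3.142, 0.0, 0.154]
ft_force: [-0.5, -0.4, 0.2]
width: 0.228
gripper_force: 5.0
```

jog_arm(turn=[[0,0,0],[0,0,0],[0,0,0],[0,0,0],[0,0,0],[0,0,0],[0,0,0]], dp=[[0,0,0],[0,0,0],[0,0,-0.015],[0,0,-0.04],[0,0,-0.07],[0,0,-0.1],[0,0,-0.11]], fingers=[0.95,0.95,0.95,0.95,0.95,0.95,0.95], newtons=35)

```text
clock: 21.2
eef_pos: [0.4831, -0.3242, 0.2049]
orientation: [3.137, -0.005, 0.154]
ft_force: [0.7, -0.6, -0.0]
width: 0.218
gripper_force: 35.0
```

jog_arm(turn=[[0,0,0],[0,0,0],[0,0,0],[0,0,0],[0,0,0],[0,0,0],[0,0,0],[0,0,0],[0,0,0],[0,0,0],[0,0,0],[0,0,0]], dp=[[0.001,-0.02,0],[0.003,-0.055,0],[0.004,-0.095,0],[0.006,-0.135,0],[0.008,-0.175,0],[0.009,-0.215,0],[0.011,-0.25,0],[0.012,-0.272,0],[0.012,-0.28,0],[0.012,-0.28,0],[0.012,-0.28,0],[0.012,-0.28,0]], fingers=[0.95,0.95,0.95,0.95,0.95,0.95,0.95,0.95,0.95,0.95,0.95,0.95])

```text
clock: 22.4
eef_pos: [0.4501, -0.0463, 0.2002]
orientation: [3.141, 0.001, 0.151]
ft_force: [0.9, 0.6, -0.3]
width: 0.221
gripper_force: 35.0
```

Run:
```python
from h import *
go((.454,.0265,.2,.154))
w=ctrl.get_calibration('wrist');a=save('wrist','w7.png');s=save('scene','s7.png');d=save('side','d7.png')
print('pred contact',np.round(proj(w,(.454,.0265,.047)),1))
def brass(im,x0,x1,y0,y1,n,c):
    h=cv2.cvtColor(im,cv2.COLOR_RGB2HSV); m=cv2.inRange(h,(15,110,90),(32,255,255)); k=np.zeros_like(m); k[y0:y1,x0:x1]=m[y0:y1,x0:x1]
    N,l,st,ce=cv2.connectedComponentsWithStats(k)
    for i in range(1,N):
        if st[i,4]>6:
            q=st[i]; u,v=q[0]+(q[2]-1)/2,q[1]+(q[3]-1)/2; print(n,q.tolist(),ce[i].round(1),onz(c,u,v,.047).round(4)[:2])
brass(a,0,512,0,384,'w',w);brass(s,270,300,160,190,'s',ctrl.get_calibration('scene'));brass(d,308,336,205,235,'d',ctrl.get_calibration('side'))
W=np.hstack([cv2.resize(d[90:240,260:390],(390,450)),cv2.resize(a[100:300,100:280],(405,450))])
cv2.imwrite('pics/fin.png',W[:,:,::-1])
```

```text
at [ 0.4501 -0.0463  0.2002] [3.1414e+00 6.0000e-04 1.5130e-01] F [ 0.86  0.58 -0.25] w 0.221 t 22.4
(0.454, 0.0265, 0.2, 0.154) dp [ 0.0148 -0.0714  0.0002] turn [ 0.0002  0.0006 -0.0027]
pred contact [191.1 165. ]
w [187, 156, 18, 17, 209] [195.6 163.9] [0.4558 0.022 ]
w [204, 242, 10, 52, 304] [207.5 267.5] [ 0.3342 -0.005 ]
w [301, 242, 10, 52, 306] [306.6 267.6] [ 0.3516 -0.1186]
w [95, 304, 333, 18, 4705] [272.7 314.1] [ 0.2817 -0.0761]
s [281, 171, 5, 4, 11] [282.8 172.8] [0.4548 0.0222]
d [318, 216, 8, 8, 44] [321.3 220.1] [0.4538 0.0262]
```

View pics/fin.png

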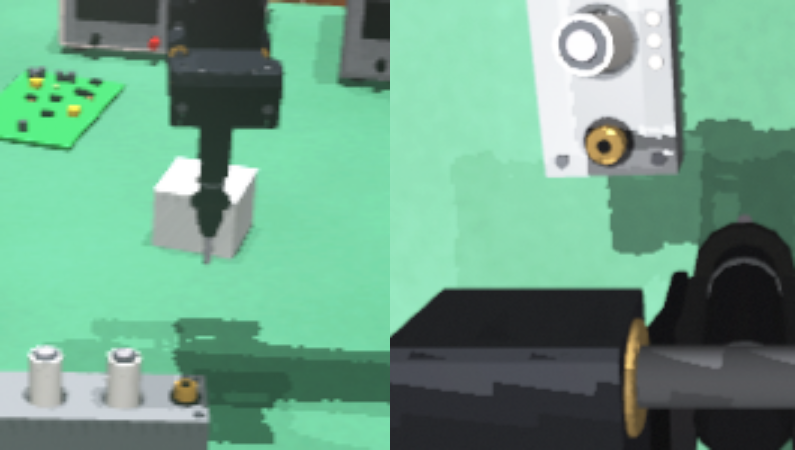

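Left half (side view): the probe is held upright with its needle tip at crop (207,262), and the contact is at crop (186,388). Right half (wrist view): the contact's dark spot is at crop (603,147), pixel (194.7,165.3). Move the tip to about 15 mm above it.

jog_arm(turn=[[0,0,0],[0,0,0],[0,0,0],[0,0,0],[0,0,0],[0,0,0],[0,0,0],[0,0,0]], dp=[[0.005,-0.025,0],[0.01,-0.05,0],[0.0145,-0.0695,0.01],[0.0145,-0.0695,0.03],[0.0145,-0.0695,0.05],[0.0145,-0.0695,0.055],[0.0145,-0.0695,0.055],[0.0145,-0.0695,0.055]], fingers=[0.95,0.95,0.95,0.95,0.95,0.95,0.95,0.95])

```text
clock: 23.35
eef_pos: [0.4546, 0.0258, 0.1462]
orientation: [3.141, -0.001, 0.153]
ft_force: [-0.3, 0.2, -0.3]
width: 0.221
gripper_force: 35.0
```

Run:
```python
from h import *
go((.454,.0245,.145,.154))
for n,f0,z in (('scene','s7.png',3),('side','d7.png',3)):
    c=ctrl.get_calibration(n); a=save(n,n+'8.png'); b=cv2.imread('pics/'+f0)[:,:,::-1]
    p=np.array(ctrl.sense()['eef_pos']); t=p-[0,0,.0825]
    print(n,'pred tip',np.round(proj(c,t),1),'pred spot',np.round(proj(c,(.454,.0245,.047)),1))
    u,v=map(int,proj(c,t-[0,0,.005])); x0=u-14
    for r in range(v-18,v+14):
        print(r,x0,' '.join('%3d'%x for x in cv2.cvtColor(a,cv2.COLOR_RGB2GRAY)[r,x0:x0+28]),'|',' '.join('%2d'%min(99,x) for x in np.abs(a[r,x0:x0+28].astype(int)-b[r,x0:x0+28]).max(1)))
```

```text
at [0.4546 0.0258 0.1462] [ 3.1415e+00 -1.3000e-03  1.5300e-01] F [-0.25  0.21 -0.28] w 0.221 t 23.35
(0.454, 0.0245, 0.145, 0.154) dp [-0.0008  0.0012  0.0012] turn [ 0.0001 -0.0013 -0.001 ]
scene pred tip [284.1 169.7] pred spot [283.6 172.9]
152 269 102 105 103 105 106 105 105 105 102 105 104 103  95  96  57  14   1   4  14  10   6   4   5   0   7  38  47  42 | 65 72 73 72 72 73 72 75 71 70 71 70 71 69 18 46 61 53 45 49 53 55 54 59 50 13  8  6
153 269 105 106 101 103 103 101 104 106 104 103 105  91  94  91  52   0   2   2   8   5   1   9   9  18  31  44  44  52 | 68 75 69 68 72 73 67 73 73 76 75 64 71 63 19 60 58 56 52 53 61 50 49 34 23  3  6 10
154 269 105 105 105 105 107 101 101 102 105 103 102  95  88  61  31   9   6  10   6   5   5   4  25  49  49  49  50  42 | 72 71 70 75 76 72 66 74 74 76 78 73 59 28 16 35 42 42 54 57 56 54 28  2  3  2  7 51
155 269 107 102 100 103 106 107 102 105 105  93  90  92  60  18  16  20  17  17  16  11   0   8  43  48  47  45  44  48 | 73 68 65 66 71 75 71 76 79 69 61 66 24 24 31 32 32 32 37 46 61 47  3  5  2  5 42 56
156 269 103  78  58  59  93 103
[... 11680 characters left out ...]
4  4  3 44 89 90 90 90 99 99 99 99 89 76 58 37 49 77 88 86 43  1  6 10 12 10  9  9
226 307 186 187 186 143  97  97  98  97  88  81  80  81  80  80  80  80  79  97 108 108 108 108  90  75  83  88  80  75 | 23 23 23 68 99 99 99 99 99 99 99 99 99 99 99 99 99 99 90 90 87 86 58 26 16 11 20 26
227 307 187 187 187 144  97  97  98  89  81  81  81  80  80  80  81  81  96  97  81  78  98 107  90  73  74  75  75  74 | 24 24 23 68 99 99 99 99 99 99 99 99 99 99 99 99 99 91 64 62 82 90 61 28 27 27 26 28
228 307 187 187 187 143  97  97  97  96  87  80  80  81  81  81  81  80  98  87  68  68  81 100  93  77  74  74  74  73 | 24 24 24 69 99 99 99 99 99 99 99 99 99 99 99 99 99 72 33 34 15 66 66 34 28 29 28 28
```

jog_arm(turn=[[0,0,0],[0,0,0],[0,0,0],[0,0,0],[0,0,0],[0,0,0],[0,0,0]], dp=[[-0.0005,0.003,0],[-0.0005,0.003,0.005],[-0.0005,0.003,0.01],[-0.0005,0.003,0.013],[-0.0005,0.003,0.013],[-0.0005,0.003,0.013],[-0.0005,0.003,0.013]], fingers=[0.95,0.95,0.95,0.95,0.95,0.95,0.95])

```text
clock: 24.15
eef_pos: [0.454, 0.0231, 0.1326]
orientation: [3.142, -0.0, 0.154]
ft_force: [0.1, 0.2, -0.8]
width: 0.218
gripper_force: 35.0
```

Run:
```python
from h import *
go((.4545,.0228,.1245,.154))
for n in ('scene','side'):
    c=ctrl.get_calibration(n); a=save(n,n+'9.png'); t=np.array(ctrl.sense()['eef_pos'])-[0,0,.0825]
    print(n,'tip',np.round(proj(c,t),1),'spot',np.round(proj(c,(.4545,.0228,.047)),1))
    u,v=map(int,proj(c,t)); g=cv2.cvtColor(a,cv2.COLOR_RGB2GRAY)
    for r in range(v-9,v+9): print(r,u-7,' '.join('%3d'%x for x in g[r,u-7:u+9]))
```

```text
at [0.454  0.0231 0.1326] [ 3.1416e+00 -3.0000e-04  1.5390e-01] F [ 0.09  0.24 -0.85] w 0.218 t 24.15
(0.4545, 0.0228, 0.1245, 0.154) dp [0.0004 0.0003 0.0081] turn [ 0.     -0.0003 -0.0001]
scene tip [283.4 171.9] spot [283.2 172.6]
162 276  50  47  52  49  40  14  10   3  10  15   7   5   8  12  37  41
163 276  46  47  46  49  50  39   7   7   4  19  12   7  17  40  44  46
164 276  48  50  44  51  48  42  20   8   5   4   4   5  34  46  47  47
165 276  47  46  48  48  48  51  28   5  14   6   8  15  38  40  43  50
166 276  48  47  45  49  45  52  38  15   7   7  10  34  38  40  34  44
167 276  51  47  46  44  47  48  42  26  12  18  26  31  42  38  43  36
168 276  49  48  47  38  36  48  45  43  51  44  39  41  37  42  37  37
169 276  47  45  42  30  28  39  52  50  61  52  40  36  38  41  40  37
170 276  44  44  47  42  37  44  56  58  61  50  35  40  35  37  42  42
171 276  45  45  48  46  46  53  63  59  60  57  47  33  35  38  40  39
172 276  46  43  47  52  46  64  51  35  38  62  52  45  42  36  42  33
173 276  80  54  43  35  29  57  53  31  38  62  54  62  56  44  44  51
17
[... 1067 characters left out ...]
  88  81  89 102 120 127 100  66  58  72  81  86  89
217 314  98  97  97  88 101 112  91  65  78 102 102  82  76  81  84  86
218 314  98  97  98  89 101 112  83  47  50  92 111 103  89  90  91  86
219 314  97  98  97  83  96 114 113 110 110 112 116 105  95  97  93  88
220 314  97  97  81  64  91 114 124 129 130 127 122  98  88  98  93  90
221 314  97  98  70  54  92 116 124 129 130 126 121  84  59  84  94  89
222 314  97  88  61  53  94 117 123 128 128 124 118  80  45  69  84  86
223 314  88  81  68  48  51  84 115 126 126 124  98  57  59  75  90  92
224 314  88  81  80  67  49  45  48  57  54  48  45  59  92 107 104  94
225 314  97  88  80  80  79  73  67  62  57  63  74  96 107 107 103  86
```

jog_arm(turn=[[0,0,0],[0,0,0],[0,0,0],[0,0,0],[0,0,0],[0,0,0],[0,0,0]], dp=[[0,0,0.002],[0,0,0.004],[0,0,0.005],[0,0,0.006],[0,0,0.006],[0,0,0.006],[0,0,0.006]], fingers=[0.95,0.95,0.95,0.95,0.95,0.95,0.95])

```text
clock: 24.95
eef_pos: [0.454, 0.023, 0.1267]
orientation: [3.141, -0.0, 0.154]
ft_force: [-0.3, -0.1, 1.8]
width: 0.22
gripper_force: 35.0
```

jog_arm(turn=[[0,0,0],[0,0,0],[0,0,0]], dp=[[0,0,0.001],[0,0,0.001],[0,0,0.001]], fingers=[0.95,0.95,0.95])

```text
clock: 25.25
eef_pos: [0.454, 0.023, 0.1256]
orientation: [3.142, -0.0, 0.154]
ft_force: [0.3, -0.1, 2.9]
width: 0.22
gripper_force: 35.0
```

jog_arm(turn=[[0,0,0],[0,0,0],[0,0,0],[0,0,0]], dp=[[0,0,0.001],[0,0,0.001],[0,0,0.001],[0,0,0.001]], fingers=[0.95,0.95,0.95,0.95])

```text
clock: 25.65
eef_pos: [0.454, 0.023, 0.1246]
orientation: [3.142, -0.0, 0.154]
ft_force: [0.9, 0.5, 3.7]
width: 0.219
gripper_force: 35.0
```

Run:
```python
from h import *
for i in range(6):
    for n in ('side','scene'): a=save(n,n+'10.png')
    s=ctrl.sense(); print(np.round(s['eef_pos'],4),np.round(s['ft_force'],2))
for n in ('scene','side'):
    c=ctrl.get_calibration(n); g=cv2.imread('pics/'+n+'10.png',0); t=np.array(s['eef_pos'])-[0,0,.0825]
    u,v=map(int,proj(c,t)); print(n,np.round(proj(c,t),1))
    for r in range(v-6,v+7): print(r,u-7,' '.join('%3d'%x for x in g[r,u-7:u+9]))
```

```text
[0.454  0.023  0.1246] [ 1.09 -0.55  3.39]
[0.454  0.023  0.1246] [-0.39  0.19  2.78]
[0.454  0.023  0.1246] [ 0.91 -0.05  2.71]
[0.454  0.023  0.1246] [0.93 0.1  1.86]
[0.4539 0.023  0.1246] [ 0.61 -0.05  2.9 ]
[0.454  0.023  0.1246] [1.04 0.66 3.27]
scene [283.3 173.6]
167 276  46  49  48  47  46  52  30   0   5  11  11  26  33  42  41  37
168 276  45  46  45  35  36  43  31  14   7   8  15  34  37  38  35  42
169 276  45  48  44  29  27  40  50  32  26  21  32  39  41  37  36  40
170 276  43  44  44  44  38  51  56  56  64  46  37  38  42  41  39  34
171 276  47  45  45  48  44  52  57  60  60  51  43  39  39  38  38  41
172 276  48  44  52  51  42  52  63  62  60  53  44  41  44  37  38  42
173 276  78  51  42  41  27  57  45  51  56  65  40  55  55  45  43  55
174 276 133  93  45  26  25  57  50  39  50  64  37  52  64  58  62  64
175 276 161 113  53  33  16  54  65  65  67  62  31  41  55  63  64  64
176 276 157 112  47  37  11  42  54  60  58  45  19  30  40  61  62  61
177 276 135  96  49  45  29  14  14  26  31  15  21  41  45  56  50  46
178 276 105 102  77  47  49  44  23 
[... 362 characters left out ...]
  86  80  80  85 113 124  96  68  67  76  80  84 135
218 314  97  97  88  81  89 103 105 118 129 114  98  94  95  95  91  91
219 314  97  96  87  77  96 110  88 107 111 106 112 105  96  96  92  87
220 314  97  97  79  61  91 110  99  80  72  97 112  93  88  96  93  90
221 314  88  82  61  53  95 115 117 112 108 118 123  87  54  82  93  89
222 314  88  81  60  53  92 116 123 126 126 126 123  84  44  68  83  86
223 314  87  81  67  48  51  82 115 128 128 126  98  58  59  75  90  90
224 314  88  81  80  66  48  44  46  56  54  48  45  58  91 106 104  86
225 314  87  80  80  79  78  72  66  61  56  62  74  79  96 107 102  85
226 314  87  81  80  80  80  80  79  79  79  79  80  96 107 107 107  89
```

```bash
python3 -c "
from cell import ctrl
print(ctrl.close_job())"
```

```text
the job is handed in; nothing more can be done
None
```

I handed the job in at about 26 s: both cells are in pockets 1 and 2, button up and level with the cell in pocket 3. The probe is held upright on the middle of the contact, which is pressed about 4–5 mm down at roughly 3.6 N; no verdict came back.

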